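# Close the pumpkin mould and keep it pressed

## Robot

A 6-joint arm with a two-finger parallel gripper is mounted at the origin on the work surface. World frame = base frame: x ahead of the robot, y to its left, z up, the work surface at z = 0. Lengths are in m, angles in rad, forces in N, time in s.
With the tool pointing down it reaches from about 0.375 to 0.975 m from the base axis. Payload 3.8 kg.
Tool frame: the origin (TCP) lies midway between the tips of the shut fingers; the grasp point (between the pads) lies 19 mm behind it; x points along the fingers, y is the direction in which the jaws open and shut, and the axes are right-handed (so a half turn about x gives the same grasp; the last joint's range is limited). The gripper opens to 88 mm and grips with 3 to 60 N. Pads are 18 mm wide; open, the fingers measure 123 mm over their backs; the gripper's body (75 mm by 187 mm) begins 45 mm behind the grasp point.
Start: joints at [1.171, 0.264, 1.604, -0, 1.274, -0.037], TCP at [0.24, 0.631, 0.239] pointing down, gripper open.
Joint ranges: [-2.63, 2.63], [-0.94, 2.18], [0.31, 2.57], [-1.31, 4.45], [0, 2.66], [-2.55, 2.55]. Speed limits (rad/s): [2.57, 2.57, 3.14, 3.14, 3.14, 3.14].

## Interface

Orientations are given as a rotation vector (axis times angle).
In Python, from cell import manip, inverse_kinematics, cams, order gives the robot as it stands. Calls block until the motion is done:
- manip.move_pose(position, orientation): joint-space move of the TCP to a pose.
- manip.move_linear(position, rate=0.15, rot=None): straight line of the TCP; rot=None keeps the orientation; rate is the mean speed in m/s.
- manip.set_joints(angles): joint-space move.
- manip.set_gripper(opening, force=None): finger opening in m; force is the grip in N (None keeps the last); returns when the fingers have stopped.
- manip.dwell(seconds).
- inverse_kinematics(position, orientation): joint angles nearest the present ones, or None.
- manip.state(): the state.
- cams.capture(name): name is "scene" or "top"; returns a dict with "image" (400x640x3 uint8, blue, green, red), "z_map" (400x640 float32, m along the optical axis (not along the pixel's ray), 0 where there is no reading), "intrinsics" (3x3 intrinsics, pixels), "position" and "orientation" of the camera in the world. Camera axes: x right, y down, z forward; pixel columns grow to the right and rows downward; lengths in m; the calibration is good to about 2 mm. A picture is of the moment at which its call begins.
A pose or a line that the arm cannot do raises manip.IKError and nothing moves.
- order.close_job(): hands the job in, once; it reports no verdict.
The state is a dict: "clock": time; "joint_pos": joint angles; "joint_velocities": joint speeds; "tau": joint torques, N m; "tool_pos": TCP position; "tcp_rot": TCP orientation; "contact_force": force on the tool from outside, world axes, zero at the start; "moment": the same for the moment, N m; "gripper_width": finger opening in m.
Only numpy, scipy, OpenCV 4.12 (cv2) and the standard library are available. Lean on these libraries where they do the work, as an engineer would, in place of code of your own. Each camera call takes 0.05 s, during which the arm holds its last target. There are 200 camera calls.

## Task

Pick the rectangular upper mould half with the two dowel holes out of the tray, lower it fully home onto the two dowels of the lower half, and press the pair down so that the sprung bed under it stays well past half of its travel. Finish while still gripping the upper half and pressing the closed mould down; do not let go, do not slam or cram the brittle plaster, and leave the jar, the pumpkin and the flowerpot standing beside the work alone.

Things in the scene. Friction and masses are not known exactly. Their poses are not given: they have to be found in the camera images.
- upper_half: Upper mould half: off-white plaster block 96 (x) x 60 (y) x 28 mm, 0.25 kg; the only one with two vertical through holes (12 mm wide, at x = +-34 mm, y = 0). On its top, mid-block, a grip rib 50 (x) x 16 (y) mm, 26 mm high: pinch it across y from above. Origin: centre of its underside, z up. Lies flat in the tray, right way up, at any yaw; fits the lower half either way round.
- parting_face (a point): Centre of the upper face of the lower mould half, an off-white plaster block 96 (x) x 60 (y) x 30 mm on the sprung bed, with a round cavity 35 mm wide in this face. 68 mm above the table with the bed up; z up. Two upright brass dowels, 10 mm thick, at x = +-34 mm, y = 0, rise 18 mm from it; their top 8 mm taper to 5 mm. Closed, the upper half's origin lies at this point.
- jig: Plywood baseboard 170 x 130 x 12 mm, fixed to the table, that carries the sprung bed and the lower half; origin: centre of its underside, axes parallel to the lower half's.
- bed (a joint): Travel of the sprung bed that carries the lower half, in m: 0 when up, grows as it is pressed down, stop at 0.014. The spring starts to yield at about 1.6 N and takes 1 N more per mm, so about 9 to 12 N at 8 to 10 mm; the upper half's weight alone moves it about 1 mm.
- tray: Fixed open plastic tray 254 (x) x 314 (y) mm, 36 mm high, walls and floor 4 mm thick; origin: centre of its underside. In it lie, side by side, the upper half and clutter.
- round_half: Clutter in the tray: round plaster mould half, diameter 84, 28 mm thick, with the same grip rib but no holes. May be nudged.
- small_half: Clutter in the tray: smaller plaster block 70 x 54 x 28 mm with the same grip rib but no holes. May be nudged. (A terracotta saucer 92 mm wide and 20 mm high and a brush also lie in the tray.)
- jar: Bystander: glass jar with black cap, 66 mm diameter, 95 mm tall, on the table beyond the work; origin at the centre of its underside.
- pumpkin: Bystander: small violet painted pumpkin, about 93 mm wide and 64 mm tall with its stem, on the table beyond the work; origin at the centre of its underside.
- pot: Bystander: terracotta flowerpot, 98 mm wide at the rim, 81 mm tall, on the table to the robot's right; origin at the centre of its underside.
Not all that is in view belongs to the job. Of the things like the jig, leave any that is green; of the rest the smaller one is meant.

How it is judged:
By the outcome, as a careful person would: the job done as asked, in the order asked, and still so for the second after the job is handed in, while the arm keeps its last pose, push and grip.
It also fails if it takes over 35 s, if anything falls off the work surface, if the arm or the gripper's body presses on something with over 40 N, if the wrist force passes 120 N, or if a joint passes its speed limit or range.

## Working session

There is one attempt and no reset: what is moved stays moved. The work goes in short steps, each a Python script; the robot and the scene stay as the last script left them, time stands still between calls to the robot, and variables do not carry over. Pictures are saved under pics/ and viewed, about 8 in all and at most 12, crops included, and the job is handed in when it is done.

```bash
ls; mkdir -p pics
python3 - <<'E'
from cell import manip,cams
import cv2,numpy as np
for n in("scene","top"):
    c=cams.capture(n); cv2.imwrite(f"pics/{n}0.png",c["image"]); np.savez(f"{n}0.npz",**c)
    print(n,c["intrinsics"].tolist(),c["position"],c["orientation"])
print(manip.state())
E
```

```text
pics
scene [[445.9037656218015, 0.0, 320.2149238447955], [0.0, 445.9037656218015, 191.40666164157378], [0.0, 0.0, 1.0]] [1.05134668 0.59383806 1.06468521] [-0.92866544 -2.64463229  0.90358529]
top [[372.6092746570729, 0.0, 316.9664097708892], [0.0, 372.6092746570729, 198.02736345189297], [0.0, 0.0, 1.0]] [ 0.32291957 -0.03331316  1.26195416] [-2.16801219  2.04745321 -0.20946674]
{'clock': 0.1, 'joint_pos': array([ 1.17109061e+00,  2.64627159e-01,  1.60520190e+00, -3.33130047e-05,
        1.27369475e+00, -3.69115871e-02]), 'joint_velocities': array([ 0.001312  , -0.00049999, -0.00250958,  0.00054093, -0.00174651,
        0.00157371]), 'tau': array([-4.71297990e-04, -5.03622437e+01, -3.58069968e+01,  7.31151388e-02,
        2.32197874e-02, -2.13861040e-05]), 'tool_pos': array([0.23932562, 0.63048129, 0.23756583]), 'tcp_rot': array([ 0.28316959,  1.55237651, -0.28615542]), 'contact_force': array([ 0.71332174, -0.80458365,  1.10258828]), 'moment': array([-0.01773086, -0.00075332,  0.03203142]), 'gripper_width': 0.08813594544783508}
```

View pics/scene0.png

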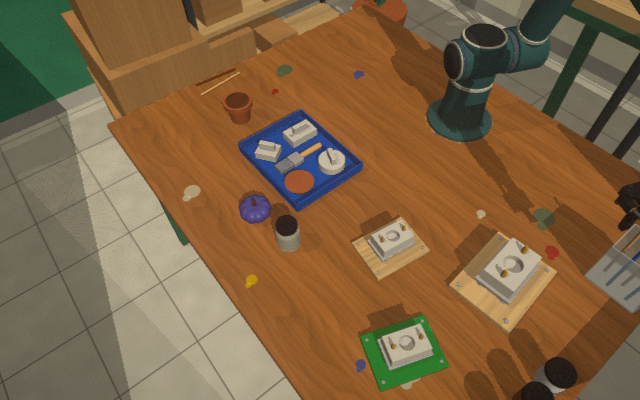

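View pics/top0.png

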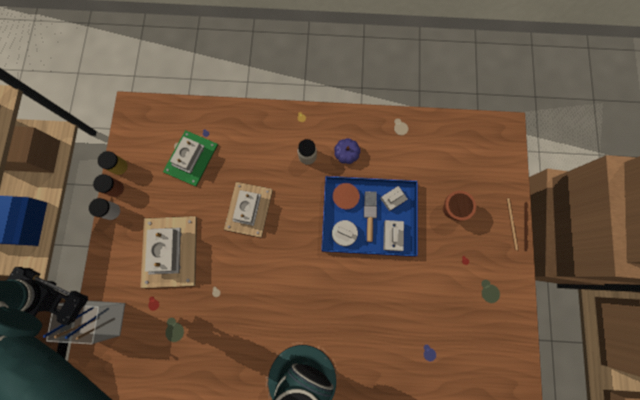

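Scene (640x400): blue tray with blocks at about (300,131) and (267,150), the round half at (331,161), saucer, brush. Jigs: the small plywood one at (391,245), a larger one at (505,272) and a green one at (405,350). Top view: tray blocks at (394,236) and (396,198), round half (345,233), jigs at (248,209) small, (168,252) large, (190,157) green. Provisional picks: block top(394,236)/scene(300,131) and jig top(248,209)/scene(391,245). I'll check this with a crop and the two depth maps.

```bash
cat > h.py <<'E'
import numpy as np,cv2
from scipy.spatial.transform import Rotation as R
def cloud(c):
    z=c["z_map"];K=c["intrinsics"];v,u=np.mgrid[:z.shape[0],:z.shape[1]]
    p=np.stack([(u-K[0,2])/K[0,0]*z,(v-K[1,2])/K[1,1]*z,z],-1)
    w=p@R.from_rotvec(c["orientation"]).as_matrix().T+c["position"]
    w[z==0]=np.nan; return w
def rect(P,zlo,zhi,cen,rad):
    m=(P[...,2]>zlo)&(P[...,2]<zhi)&(np.hypot(P[...,0]-cen[0],P[...,1]-cen[1])<rad)
    q=P[m]; 
    if len(q)<5: return None
    (c,s,a)=cv2.minAreaRect((q[:,:2]*1000).astype(np.float32))
    if s[0]<s[1]: s=s[::-1];a+=90
    return np.round(c,1),np.round(s,1),round((a+90)%180-90,1),round(float(np.median(q[:,2]))*1000,1),len(q)
def project(c,w):
    p=(np.asarray(w)-c["position"])@R.from_rotvec(c["orientation"]).as_matrix()
    p=p@c["intrinsics"].T; return p[...,:2]/p[...,2:]
E
python3 - <<'E'
from h import *
T=dict(np.load("top0.npz"));S=dict(np.load("scene0.npz"))
seeds={"upper":((394,236),(300,131)),"small":((396,198),(267,150)),"jig":((248,209),(391,245)),"bigjig":((168,252),(505,272)),"pump":((347,152),(255,208)),"jar":((307,150),(287,225)),"pot":((460,206),(238,105))}
for n,c,i in(("top",T,0),("scene",S,1)):
    P=cloud(c); print(n,"table z",np.nanmedian(P[300:320,400] if n=="top" else P[300,250:330],axis=0))
    for k,s in seeds.items():
        u,v=s[i]; print(k,np.round(P[v,u]*1000))
    cu=np.nanmedian(P[seeds["upper"][i][1]-2:seeds["upper"][i][1]+3,seeds["upper"][i][0]-2:seeds["upper"][i][0]+3].reshape(-1,3),axis=0)
    cj=np.nanmedian(P[seeds["jig"][i][1]-2:seeds["jig"][i][1]+3,seeds["jig"][i][0]-2:seeds["jig"][i][0]+3].reshape(-1,3),axis=0)
    print("upper block",rect(P,.024,.07,cu,.062),"rib",rect(P,.048,.07,cu,.06))
    print("lower",rect(P,.055,.095,cj,.07),"face",rect(P,.06,.073,cj,.07),"dowels",rect(P,.077,.1,cj,.07),"jig",rect(P,.006,.03,cj,.13))
A=cv2.resize(S["image"][100:220,220:380],None,fx=4,fy=4,interpolation=2)[:480,:560]
B=cv2.resize(T["image"][175:260,320:420],None,fx=4,fy=4,interpolation=2)
B2=cv2.resize(S["image"][205:285,345:435],None,fx=3,fy=3,interpolation=2)
cv=np.zeros((600,800,3),np.uint8);cv[:480,:400]=A[:,80:480] if 0 else A[:480,60:460];cv[:340,400:800]=B;cv[345:585,410:680]=B2
cv2.imwrite("pics/c1.png",cv)
E
```

```text
top table z [ 0.23240141 -0.30592752 -0.00117888]
upper [ 464. -271.   59.]
small [ 589. -275.   62.]
jig [527. 210.  50.]
bigjig [370. 437.  93.]
pump [ 743. -108.   50.]
jar [727.  26.  93.]
pot [ 570. -477.   83.]
upper block (array([ 461.2, -273.8]), array([112.8,  60.2]), 0.0, 32.2, 550) rib (array([ 469.5, -273.5]), array([49.4, 16. ]), 1.0, 56.8, 89)
lower (array([532.7, 220. ]), array([95.8, 62.3]), -8.7, 67.3, 497) face (array([532.7, 220.1]), array([95.7, 62.3]), -8.8, 67.4, 438) dowels (array([532.6, 219.7]), array([77. ,  6.8]), -7.8, 81.5, 14) jig (array([534.8, 200.7]), array([212.8, 191.2]), -86.8, 11.3, 1126)
scene table z [ 8.35386594e-01  1.67990423e-01 -5.59734751e-04]
upper [ 473. -269.   34.]
small [ 604. -267.   36.]
jig [558. 238.  70.]
bigjig [423. 473. 113.]
pump [760. -94.  50.]
jar [738.  34.  94.]
pot [ 584. -456.   80.]
upper block (array([ 466.9, -275.9]), array([109.2,  65.8]), -1.7, 32.5, 436) rib (array([ 470.2, -275.2]), array([50.4, 19.8]), -0.8, 56.2, 81)
lower (array([533.4, 218.3]), array([98.7, 62.9]), -9.4, 67.0, 727) face (array([533.6, 218.3]), array([98.4, 62.9]), -9.4, 67.2, 616) dowels (array([534.4, 219.3]), array([74.1,  8.7]), -7.8, 81.2, 25) jig (array([545.2, 227.7]), array([229.7, 205.3]), 26.6, 11.7, 1506)
```

View pics/c1.png

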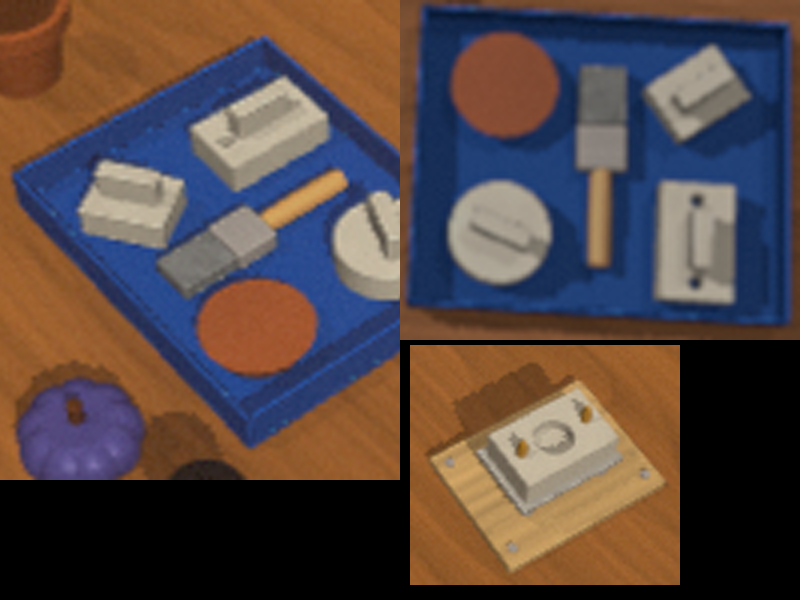

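Crop: the block at the tray's near-right shows two holes either side of its rib; the small block and the round half show none, so the choice stands. Top and scene depth agree: rib centre (470,-274), along x, top about 57 mm, block top 32 mm. Lower half: (533,219), yaw about -9°, face about 67 mm, size 96x62, on the non-green smaller jig. Now to grasp.

```bash
cat >> h.py <<'E'
def rot(deg):
    return (R.from_euler('z',deg,degrees=True)*R.from_euler('y',90,degrees=True)).as_rotvec()
def show(m,t=""):
    s=m.state(); print(t,round(s["clock"],2),np.round(s["tool_pos"]*1000,1),"yaw",np.round((R.from_rotvec(s["tcp_rot"])*R.from_euler('y',-90,degrees=True)).as_euler('zyx',degrees=True),2),"F",np.round(s["contact_force"],1),"M",np.round(s["moment"],2),"w",round(s["gripper_width"]*1000,1)); return s
E
python3 - <<'E'
from h import *
from cell import manip,cams
manip.set_gripper(.045)
manip.move_pose([.470,-.2745,.16],rot(0)); show(manip)
manip.move_linear([.470,-.2745,.06],rate=.12); show(manip)
manip.move_linear([.470,-.2745,.0355],rate=.04); show(manip)
manip.set_gripper(.0,25); show(manip,"grip")
manip.move_linear([.470,-.2745,.06],rate=.05);manip.dwell(.2); show(manip,"lift")
manip.move_linear([.470,-.2745,.19],rate=.15); manip.dwell(.2);show(manip)
c=cams.capture("scene");cv2.imwrite("pics/s1.png",cv2.resize(c["image"][20:220,170:430],None,fx=3,fy=3,interpolation=2))
E
```

```text
4.15 [ 470.4 -274.   160.1] yaw [ 0.05 -0.01  0.  ] F [-0.2  0.4  0.6] M [ 0.03  0.08 -0.  ] w 44.7
 5.13 [ 470.7 -274.9   60.7] yaw [ 0.   -0.07 -0.04] F [-0.4 -0.3  0.4] M [0.01 0.02 0.  ] w 44.9
 5.89 [ 470.  -274.5   35.4] yaw [-0.    0.01  0.  ] F [-0.1  0.3  0.3] M [0.03 0.02 0.01] w 45.1
grip 6.43 [ 470.1 -274.7   35.6] yaw [ 0.   -0.02 -0.02] F [ 0.5 -0.   1.2] M [-0.03  0.    0.01] w 15.8
lift 7.28 [ 469.7 -274.3   59.6] yaw [-0.    0.04  0.03] F [ 0.5  0.3 -1.7] M [ 0.06  0.01 -0.  ] w 16.0
 8.49 [ 469.3 -274.1  188.6] yaw [-0.    0.12  0.08] F [ 0.5 -0.6 -1.5] M [ 0.   -0.07 -0.01] w 15.8
```

View pics/s1.png

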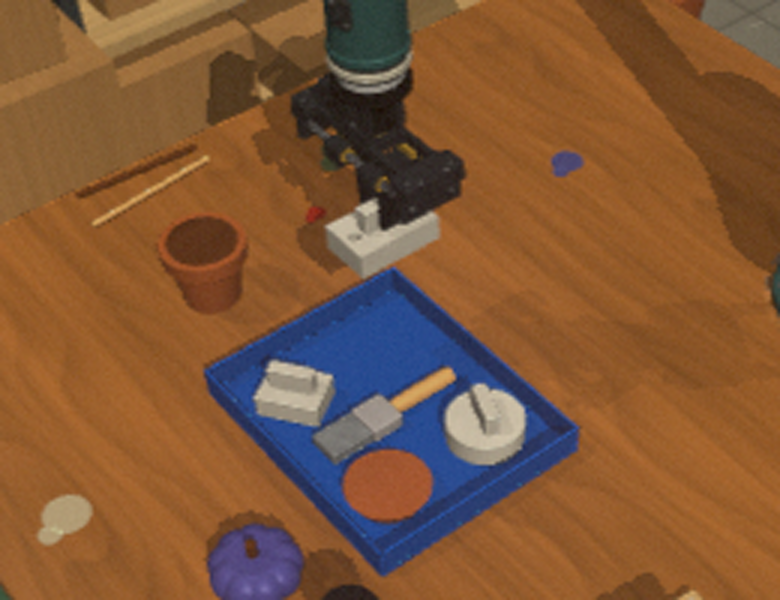

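The upper half is held level, rib fully between the pads, nothing else in the tray disturbed (grip seen at (370,220) in the crop). Next: hover above the dowels and measure the upper half relative to the lower half in the same scene image.

```bash
cat >> h.py <<'E'
def faces(P,cen,yaw,zlo,zhi):
    """+x and +y side-face offsets (mm) and face yaws in frame at cen,yaw"""
    a=np.deg2rad(yaw);d=P-np.array([*cen,0]);x=d[...,0]*np.cos(a)+d[...,1]*np.sin(a);y=-d[...,0]*np.sin(a)+d[...,1]*np.cos(a)
    z=P[...,2];zz=(z>zlo)&(z<zhi);out=[]
    for f,g,h,w in((x,y,.048,.022),(y,x,.030,.038)):
        m=zz&(abs(f-h)<.007)&(abs(g)<w);q=f[m]*1000;k=abs(q-np.median(q))<3
        p=np.polyfit(g[m][k]*1000,q[k],1);out.append((round(q[k].mean()-h*1000,2),round(np.degrees(p[0]),1),int(k.sum())))
    return out
E
python3 - <<'E'
from h import *
from cell import manip,cams
S=dict(np.load("scene0.npz"))
C=(.533,.219);Y=-8.8
print("lower",faces(cloud(S),C,Y,.043,.064))
manip.move_pose([*C,.19],rot(Y)); show(manip)
manip.move_linear([*C,.145],rate=.1);manip.dwell(.3)
s=show(manip);zu=s["tool_pos"][2]-.0315
c=cams.capture("scene");np.savez("s2.npz",**c)
P=cloud(c)
print("lower",faces(P,C,Y,.043,.064)); print("upper",faces(P,C,Y,zu+.004,zu+.024), "zu",zu)
cv2.imwrite("pics/s2.png",cv2.resize(c["image"][170:290,320:460],None,fx=5,fy=5,interpolation=2))
c=cams.capture("top");np.savez("t2.npz",**c)
E
```

```text
lower [(np.float64(-0.3), np.float64(-0.8), 46), (np.float64(-1.37), np.float64(0.6), 82)]
 10.35 [533.3 218.2 190. ] yaw [-8.85 -0.01 -0.02] F [-0.2 -0.9 -2.8] M [0.03 0.07 0.01] w 15.7
 11.25 [533.5 219.2 145.8] yaw [-8.79 -0.07  0.02] F [-1.1 -0.3 -1.8] M [ 0.05 -0.05  0.04] w 15.8
lower [(np.float64(-0.43), np.float64(-0.7), 48), (np.float64(-1.37), np.float64(0.2), 84)]
upper [(np.float64(-0.22), np.float64(0.1), 52), (np.float64(-1.67), np.float64(-0.4), 75)] zu 0.11428352506165165
```

View pics/s2.png

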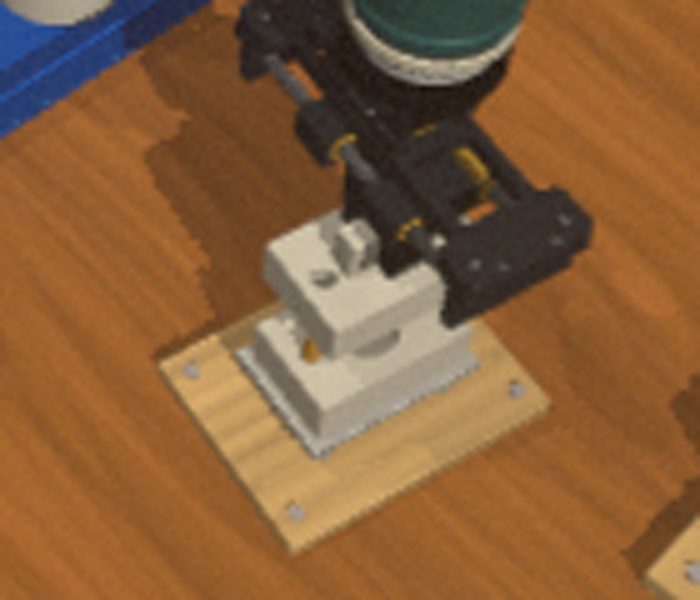

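Shown: the upper half sits squarely above the lower one, dowel at (310,348) under the hole at (325,277). Relative offset is under 0.5 mm and yaw about 0.4°, well inside the 3.5 mm taper capture. Lowering stepwise with force monitoring.

Run:
```python
from h import *
from cell import manip,cams
a=np.deg2rad(-8.4);dx,dy=-.0002,.0003
x=.533+dx*np.cos(a)-dy*np.sin(a);y=.219+dx*np.sin(a)+dy*np.cos(a)
manip.move_linear([x,y,.121],rate=.04,rot=rot(-8.4));manip.dwell(.2);s=show(manip);f0=s["contact_force"]
for z in np.arange(.118,.0985,-.0025):
    manip.move_linear([x,y,z],rate=.02);manip.dwell(.15);s=show(manip,f"{z:.4f}")
    d=s["contact_force"]-f0
    if d[2]>5 or np.hypot(*d[:2])>6: print("stop");break
```

```text
12.3 [533.1 219.4 121.4] yaw [-8.4  -0.04  0.02] F [-0.   0.3 -2. ] M [ 0.02 -0.03  0.04] w 16.0
0.1180 12.75 [532.8 219.3 118. ] yaw [-8.4  0.  -0. ] F [ 0.3  0.4 -1.8] M [0.02 0.02 0.01] w 15.8
0.1155 13.18 [532.9 219.3 115.5] yaw [-8.4  0.   0. ] F [ 1.1  0.2 -1.4] M [ 0.01 -0.03  0.01] w 15.6
0.1130 13.6 [532.8 219.3 113. ] yaw [-8.4  0.  -0. ] F [-0.3  0.4 -2. ] M [ 0.08 -0.05  0.06] w 15.6
0.1105 14.03 [532.9 219.3 110.5] yaw [-8.4 -0.  -0. ] F [-0.5 -0.1 -2.2] M [ 0.04 -0.04 -0.03] w 15.4
0.1080 14.45 [532.9 219.3 108. ] yaw [-8.4 -0.  -0. ] F [-0.9  0.4 -1.9] M [0.01 0.03 0.03] w 15.6
0.1055 14.88 [532.8 219.3 105.5] yaw [-8.4  0.  -0. ] F [-0.7  0.7 -1.7] M [ 0.05 -0.05 -0.  ] w 15.8
0.1030 15.3 [532.9 219.3 103. ] yaw [-8.4  0.  -0. ] F [-0.1  0.3 -1.6] M [-0.03  0.01 -0.02] w 15.9
0.1005 15.72 [532.9 219.3 100.5] yaw [-8.4 -0.  -0. ] F [-0.6  0.4 -2.5] M [ 0.08 -0.01  0.05] w 16.0
```

Free insertion without side load. Now press on to about 10 mm of bed travel.

Run:
```python
from h import *
from cell import manip,cams
x,y=.5329,.2193
manip.set_gripper(0,35)
for z in (.0985,.0965,.0945,.0925,.0905,.0893):
    manip.move_linear([x,y,z],rate=.015);manip.dwell(.15);s=show(manip,f"{z:.4f}")
    F=s["contact_force"]
    if F[2]>15 or np.hypot(*F[:2])>8: print("stop");break
manip.dwell(.5);s=show(manip,"hold")
c=cams.capture("scene");np.savez("s3.npz",**c);P=cloud(c)
C=(.533,.219)
print("face pts: top of upper",rect(P,.075,.090,C,.06))
print("faces lo",faces(P,C,-8.4,.036,.054),"up",faces(P,C,-8.4,.062,.080))
cv2.imwrite("pics/s3.png",cv2.resize(c["image"][170:290,320:460],None,fx=5,fy=5,interpolation=2))
```

```text
0.0985 16.38 [533.2 219.4  98.8] yaw [-8.4  -0.04  0.01] F [-0.2  0.3  0.8] M [0.08 0.   0.04] w 15.8
0.0965 16.81 [533.2 219.5  96.8] yaw [-8.4  -0.04  0.02] F [ 1.  -0.4  3.4] M [ 0.06 -0.02  0.02] w 15.9
0.0945 17.24 [533.3 219.4  94.8] yaw [-8.4  -0.04  0.02] F [-0.2  0.6  4.8] M [ 0.12 -0.09 -0.01] w 15.9
0.0925 17.68 [533.3 219.4  93. ] yaw [-8.4  -0.04  0.02] F [-0.6 -0.7  7.2] M [ 0.04  0.07 -0.03] w 15.9
0.0905 18.11 [533.2 219.4  91.3] yaw [-8.4  -0.04  0.02] F [-0.7 -0.3  8.3] M [-0.01  0.16  0.02] w 16.0
0.0893 18.51 [533.3 219.5  90.3] yaw [-8.4  -0.04  0.02] F [-1.6 -0.7  9.2] M [-0.11  0.22  0.04] w 15.8
hold 19.01 [533.3 219.4  90.3] yaw [-8.4  -0.04  0.01] F [-1.   0.5  9.8] M [-0.07  0.23  0.07] w 15.4
face pts: top of upper (array([533.4, 217.9]), array([96.2, 63.4]), -9.2, 85.7, 370)
faces lo [(np.float64(-0.1), np.float64(0.2), 39), (np.float64(-1.12), np.float64(0.6), 56)] up [(np.float64(-0.66), np.float64(-0.3), 45), (np.float64(-1.1), np.float64(-0.1), 54)]
```

View pics/s3.png

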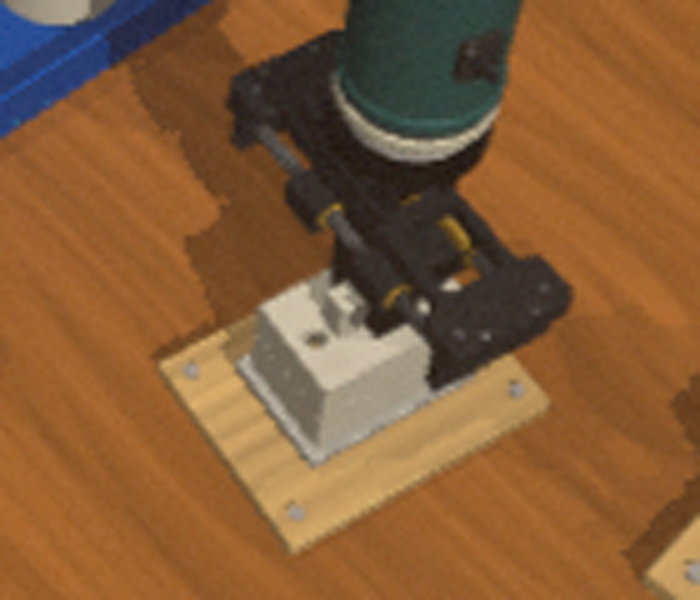

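Seen: the mould is closed with no gap, seam gone at about (330,390), dowel visible in the hole at (317,338). Block top is 85.7 mm against 96 mm unpressed, so about 10 mm travel; the force of about 9.8 N plus the weight agrees. Handing in.

Run:
```python
from h import *
from cell import manip,order
show(manip); order.close_job(); show(manip,"after")
```

```text
19.06 [533.3 219.4  90.3] yaw [-8.4  -0.04  0.01] F [-0.9 -0.8  8.2] M [-0.08  0.24  0.01] w 15.5
the job is handed in; nothing more can be done
the job is handed in; nothing more can be done
```

The job is done and handed in at 19 s. I took the two-holed upper half from the tray and lowered it onto the dowels of the lower half on the smaller plywood jig. I then pressed the pair down, and the arm is still gripping and pressing.

**Fit:** Insertion ran without noticeable side load. Before it, the halves were within about 0.5 mm and 0.5° of each other. The last picture shows no gap at the seam.

**Bed travel:** All three readings put it at about 9 to 10 mm of 14 mm, well past half:
- About 9.2 mm from the tool height.
- About 10 mm from the depth image.
- About 8 to 10 mm from the push, which read 8.2 to 9.8 N plus the block's weight.

**Not checked:** The readings differ by up to 1 mm or so, perhaps from slight slip in the grip or camera calibration. I took no picture of the jar, pumpkin or pot after the pressing, but the arm passed well clear of all three. I could not read the state after handing in.

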